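# Swap the two bottles for loading and hold the chest's sprung lid below its balance point

### The job

Get the cold chest ready for loading: on the white loading tray the metal flask and the tall clear bottle stand in each other's places, so swap them (each upright and seated in the recess where the other stood; the free middle recess may be used on the way). Then take the chest's sprung lid by its bar handle, raise it past its balance point under control, never letting it fly up to its stop, and bring it back; the program finishes while the gripper is still holding the lid still, just below the balance point. Leave the tape and the cuvette where they are.

Things in the scene. Friction and masses are not known exactly. Their poses are not given: they have to be found in the camera images.
- flask_center (a point): centre (half-way up) of the grey metal sampling flask, round body 63 mm wide, 148 mm tall, 0.25 kg; its shoulder is 109 mm above its foot, and from there to the top is the narrow neck with a black screw stopper, 22 mm wide with flat sides along the flask's own x and y, to be gripped 132 mm above the foot (58 mm above this point). z is up along the flask
- bottle_center (a point): centre (half-way up) of the tall clear plastic bottle, round body 62 mm wide, 214 mm tall, 0.15 kg; above 150 mm it has a narrow neck and cap, 24 mm wide with flat sides along the bottle's own x and y, to be gripped about 195 mm above the foot (88 mm above this point). z is up along the bottle
- place_left (a point): centre of the floor of the left round recess (as seen from the robot) of the fixed white loading tray. The tray is a plate 100 x 330 x 14 mm, its long side along its own y; its three recesses lie 110 mm apart along that y, are 76 mm wide and 8 mm deep, with floors 6 mm above the table. A bottle stands on the floor of each end recess, which one is where varies
- place_middle (a point): centre of the floor of the middle recess of the loading tray, empty at the start; x and y axes are the tray's short and long side, z up
- place_right (a point): centre of the floor of the right recess of the loading tray
- lid_hinge (a point): middle of the lid's hinge axis at the back of the fixed metal cold chest (180 mm deep, 260 mm wide; the axis and the centre plane of the 18 mm thick shut lid lie 123 mm above the table). Axes are the chest's: x points away from the front, y runs along the hinge, z up. On each hinge ear a dark line from the axis marks the direction of the lid's centre plane at the balance point
- lid_handle (a point): middle of the lid's bar handle: a straight round bar 11 mm thick and 110 mm long along the chest's y, standing 50 mm in front of the lid's front edge; it moves with the lid. With the lid shut it lies 222 mm in front of the hinge axis (chest -x) and 25 mm above it. A gripper that points straight down with its fingers closing along the chest's x can keep the bar between its fingers from shut to open while the bar turns between the pads
- lid (a joint): lid angle in rad: 0 shut, grows as the front rises, stop at 1.45. The lid (0.9 kg) has springs at the hinge: the balance point is at 0.90 rad (52 degrees). Below it the lid sinks shut by its weight (about 0.3 Nm at shut), above it the springs lift it on to the stop. Just below means 0.02 to 0.16 rad less than 0.90
- tape: roll of brown tape lying behind the loading tray, 96 mm wide, 48 mm high, not to be moved; origin at the centre of its underside
- cuvette: small clear cuvette with a black cap, 25 mm wide, 61 mm tall, standing between chest and tray at the back, not to be moved; origin at the centre of its underside
There are look-alikes about, which are no part of the job. What is shaped like the part that bears flask_center but yellow is not meant. What is shaped like the part that bears bottle_center but pink is not meant.

How it is judged:
On the way, in this order (a step that is already met when the one before it is completed fails the run):
1. flask and bottle stand released, upright and seated in each other's recess (distance of each of flask_center, bottle_center from where it was at the start of the episode above 0.19 m and (horizontal distance between flask_center and place_left below 0.012 m or horizontal distance between flask_center and place_right below 0.012 m) and height (world z) of flask_center between 0.074 and 0.084 m and angle between each of flask_center, bottle_center's own z axis and vertical below 0.1 rad and linear speed of each of flask, bottle below 0.03 m/s and contact force between each of the arm, the fingers and flask below 0.05 N and (horizontal distance between bottle_center and place_left below 0.012 m or horizontal distance between bottle_center and place_right below 0.012 m) and height (world z) of bottle_center between 0.107 and 0.117 m and contact force between each of the arm, the fingers and bottle below 0.05 N), for 0.2 s.
2. the lid has been raised past its balance point (value of joint lid above 0.94 rad), for 0.05 s.
At the end, for the whole second after the job is handed in: Flask and bottle stand upright (0.1 rad), released, seated (12 mm of centre, 4 mm of floor) in each other's recess; the fingers (over 0.15 N) hold the lid still (under 0.03 rad/s) 0.02 to 0.16 rad below its 0.90 rad balance point; tape and cuvette moved under 30 mm (all of step 1 and value of joint lid between 0.74 and 0.88 rad and velocity of joint lid between -0.03 and 0.03 rad/s and contact force between the fingers and lid above 0.15 N and distance of each of tape, cuvette from where it was at the start of the episode below 0.03 m); the arm keeps its last pose, push and grip.
It fails at once if the lid flies up to its stop (value of joint lid above 1.4 rad).
It fails at once if the flask or the bottle is tipped over (angle between any of flask_center, bottle_center's own z axis and vertical above 0.7 rad).
It fails at once if a bystander is pushed away (distance of any of tape, cuvette from where it was at the start of the episode above 0.03 m).
It also fails if it takes over 72 s, if anything falls off the work surface, if the arm or the gripper's body presses on something with over 40 N, if the wrist force passes 120 N, or if a joint passes its speed limit or range.

### The arm

A 7-joint arm with a two-finger parallel gripper is mounted at the origin on the work surface; the furniture and walls round the work are solid. World frame = base frame: x ahead of the robot, y to its left, z up, the work surface at z = 0. Lengths are in m, angles in rad, forces in N, time in s.
With the tool pointing down it reaches from about 0.4 to 0.85 m from the base axis. Payload 4.5 kg.
Tool frame: the origin (TCP) lies midway between the tips of the shut fingers; the grasp point (between the pads) lies 19 mm behind it; y points along the fingers, x is the direction in which the jaws open and shut, and the axes are right-handed (so a half turn about y gives the same grasp; the last joint's range is limited). The gripper opens to 88 mm and grips with 3 to 60 N. Pads are 18 mm wide; open, the fingers measure 123 mm over their backs; the gripper's body (75 mm by 187 mm) begins 45 mm behind the grasp point.
Start: joints at [-1.207, 0.689, -0.195, 1.565, 0.157, 0.902, -0.215], TCP at [0.202, 0.591, 0.239] pointing down, gripper open.
Joint ranges: [-3.01, 3.01], [-0.46, 2.08], [-1.47, 1.51], [0.13, 2.56], [-1, 4.14], [0.04, 2.09], [-2.66, 2.66]. Speed limits (rad/s): [2.57, 2.57, 3.14, 3.14, 3.14, 3.14, 3.14].

### API

Orientations are given as a rotation vector (axis times angle).
In Python, from rig import manip gives the robot as it stands.
- The arm moves only by the tool apply_moves, never from a script. Its argument "commands" is a list of rows, each a list of 7 numbers: the opening, from -1 (shut) to 1 (fully open), then the shift along the tool's x, y, z normalised to -1 to 1, where 1 is 0.4 m, then the turn, a rotation vector about the tool's x, y, z normalised to -1 to 1, where 1 is 360 degrees. In form: [[jaw, tx, ty, tz, rx, ry, rz], ...]. A call has 1 to 10 rows; each row is the pose to reach, as a shift and turn from the pose commanded when the call began, along the tool's axes at that moment, turning the shorter way round; what a row does not reach only later rows make up. A row lasts 1/12 s, in which the tool goes at most 41.7 mm and 7.16 degrees, less where a joint would pass 70% of its speed; a pose out of reach is approached as far as the arm can. A call with a number of a shift or a turn outside -1 to 1 is refused whole. A call with a gripper value outside its range is refused whole. The fingers move at their own pace and stop on an object; "squeeze" is the grip in N (left out, the last holds). Time passes only in rows, so rows that repeat a pose let the fingers close. It gives the time, the measured TCP pose, the force and the opening at its end, in the units of the state.
- manip.state(): the state, without advancing time (a new reading comes with each control period).
- manip.read_camera(name): name is "scene" or "top" or "wrist"; returns the picture (400x640x3 uint8, red, green, blue); there is no depth.
- manip.camera_params(name): a dict with "camera_matrix" (3x3 intrinsics, pixels), "xyz" and "orientation" of the camera in the world; the wrist camera has in their place "mount" (4x4, takes a point from camera to tool coordinates, whose origin is the TCP and whose axes are the tool frame's). Camera axes: x right, y down, z forward; pixel columns grow to the right and rows downward; lengths in m; the calibration is good to about 2 mm. A picture is of the moment at which its call begins: read the wrist's pose just before it. camera_params takes no time and is no camera call.
- manip.finish_job(): hands the job in, once; it reports no verdict.
The state is a dict: "clock": time; "q": joint angles; "qd": joint speeds; "joint_efforts": joint torques, N m; "eef_pos": TCP position; "eef_rot": TCP orientation; "ft_force": force on the tool from outside, world axes, zero at the start; "wrist_torque": the same for the moment, N m; "width": finger opening in m.
Only numpy, scipy, OpenCV 4.12 (cv2) and the standard library are available. Lean on these libraries where they do the work, as an engineer would, in place of code of your own. Each camera call takes 0.05 s, during which the arm holds its last target. There are 200 camera calls.

## Working session

There is one attempt and no reset: what is moved stays moved. The work goes in short steps, Python scripts to look and compute and a tool call to move; the robot and the scene stay as the last step left them, time stands still between calls to the robot, and variables do not carry over. Pictures are saved under pics/ and viewed, about 8 in all and at most 12, crops included, and the job is handed in when it is done.

Besides the shell and the picture viewer there is one more tool, called as name(argument=value, ...), one argument or row to a line, values as JSON. apply_moves: Moves the arm, as the interface text tells. Scaled input: -1 to 1 covers 0.4 m each way for a shift and 360 degrees each way for a turn. Its arguments: {"type":"object","properties":{"commands":{"type":"array","items":{"type":"array","items":{"type":"number"}}},"squeeze":{"type":"number"}},"required":["commands"]}

```bash
mkdir -p pics; ls; cat > h.py <<'E'
import numpy as np, cv2
from scipy.spatial.transform import Rotation as R
from rig import manip
def save(n,im): cv2.imwrite('pics/'+n,im[:,:,::-1])
E
python3 - <<'E'
from h import *
s=manip.state();print({k:np.round(v,3) for k,v in s.items()})
for n in('scene','top','wrist'):
    print(n,manip.camera_params(n))
a=manip.read_camera('scene');b=manip.read_camera('top')
np.save('a.npy',a);np.save('b.npy',b)
save('1.png',a);save('2.png',b)
E
```

```text
pics
{'clock': np.float64(0.0), 'q': array([-1.207,  0.69 , -0.195,  1.566,  0.157,  0.903, -0.215]), 'qd': array([ 0.002,  0.001, -0.   , -0.   , -0.001, -0.001,  0.001]), 'joint_efforts': array([-0.0000e+00, -5.2755e+01, -1.2670e+00, -1.5343e+01, -5.3000e-02,
        7.0000e-03,  0.0000e+00]), 'eef_pos': array([0.202, 0.591, 0.238]), 'eef_rot': array([-1.349, -0.962,  0.964]), 'ft_force': array([-0.648,  0.073,  0.086]), 'wrist_torque': array([ 0.002, -0.021, -0.028]), 'width': np.float64(0.088)}
scene {'camera_matrix': array([[396.52287288,   0.        , 321.954992  ],
       [  0.        , 396.52287288, 190.30569371],
       [  0.        ,   0.        ,   1.        ]]), 'xyz': array([ 0.19774689, -0.50701727,  0.90590902]), 'orientation': array([-2.3849842 ,  0.73260049, -0.27658167])}
top {'camera_matrix': array([[377.5184609 ,   0.        , 320.28122301],
       [  0.        , 377.5184609 , 201.0571171 ],
       [  0.        ,   0.        ,   1.        ]]), 'xyz': array([0.46014351, 0.01966066, 1.07550974]), 'orientation': array([-2.16157464,  2.13932307, -0.12980768])}
wrist {'camera_matrix': array([[316.14978696,   0.        , 324.23927314],
       [  0.        , 316.14978696, 197.9457076 ],
       [  0.        ,   0.        ,   1.        ]]), 'mount': array([[ 9.99999085e-01, -5.43767164e-04,  1.23849063e-03,
         1.41412459e-04],
       [-1.33950784e-03, -2.71007003e-01,  9.62576444e-01,
        -1.45536352e-01],
       [-1.87777828e-04, -9.62577222e-01, -2.71007484e-01,
         6.95561207e-02],
       [ 0.00000000e+00,  0.00000000e+00,  0.00000000e+00,
         1.00000000e+00]])}
```

View pics/1.png

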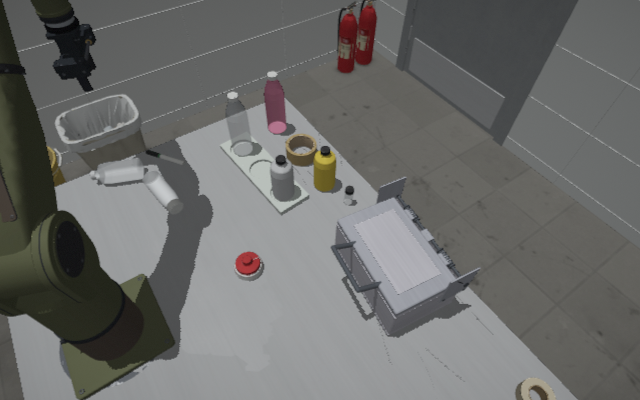

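View pics/2.png

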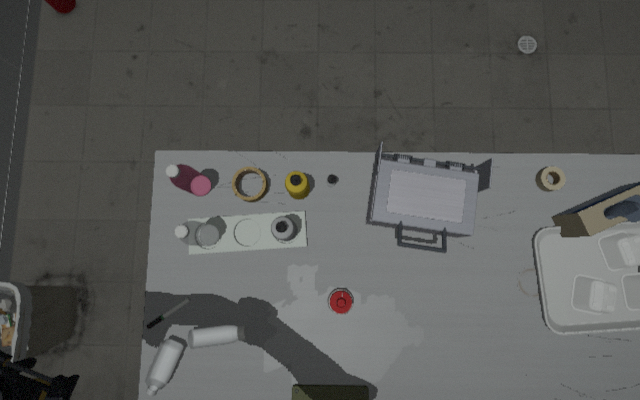

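The scene picture shows the clear bottle at (237,125) on the tray's far-left end and the grey flask at (282,178) on its right end. The look-alikes are the pink bottle (275,105) and the yellow flask (325,170), neither of them on the tray. The chest handle is near (358,275). In the top view the bottle cap is at (182,231), the flask stopper at (282,227) and the handle bar at about (422,247). The grey flask and clear bottle on the tray fit the description, and I'll confirm them in an enlarged crop.

```bash
python3 - <<'E'
from h import *
b=np.load('b.npy')
c1=cv2.resize(b[195:265,165:325],None,fx=5,fy=5,interpolation=cv2.INTER_CUBIC)[:, :800]
c2=cv2.resize(b[140:255,360:500],None,fx=2.5,fy=2.5,interpolation=cv2.INTER_CUBIC)
c2=cv2.copyMakeBorder(c2[:250],0,0,0,800-c2.shape[1],cv2.BORDER_CONSTANT)
a=np.load('a.npy');
c3=cv2.resize(a[70:220,210:355],None,fx=1.66,fy=1.66)[:250]
c2[:c3.shape[0],420:420+c3.shape[1]]=c3
save('3.png',np.vstack([c1,c2]))
E
```

```text
(no output)
```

View pics/3.png

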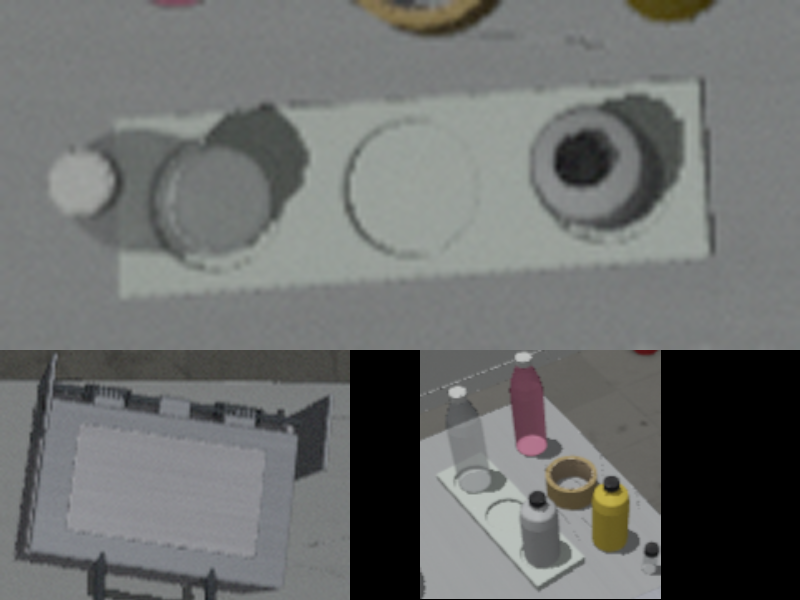

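The crop confirms it: the grey flask is on the right and the clear bottle on the left, with the middle recess at crop (413,187). Next I compute world positions.

```bash
cat >> h.py <<'E'
def ray(n,uv,z):
    p=manip.camera_params(n);d=R.from_rotvec(p['orientation']).apply(np.linalg.inv(p['camera_matrix'])@[*uv,1]);o=p['xyz'];return o+d*(z-o[2])/d[2]
def proj(n,P):
    p=manip.camera_params(n);c=R.from_rotvec(p['orientation']).inv().apply(np.atleast_2d(P)-p['xyz'])@p['camera_matrix'].T;return c[:,:2]/c[:,2:]
E
python3 - <<'E'
from h import *
np.set_printoptions(precision=4,suppress=True)
f=lambda x,y,s,ox,oy:((x+.5)/s-.5+ox,(y+.5)/s-.5+oy)
C=np.array([ray('top',f(x,y,5,165,195),.014) for x,y in[(116,122),(702,80),(712,257),(120,298)]]);print('tray',C,C.mean(0),np.linalg.norm(C-np.roll(C,1,0),axis=1))
print('mid recess',ray('top',f(413,187,5,165,195),.014))
print('cap',ray('top',f(83,181,5,165,195),.22),'stop',ray('top',f(584,158,5,165,195),.154))
print('bottle foot',ray('top',f(214,203,5,165,195),.006), )
L=np.array([ray('top',f(x,y,2.5,360,140),.132) for x,y in[(50,50),(295,80),(275,238),(25,205)]]);print('lid',L,np.linalg.norm(L-np.roll(L,1,0),axis=1))
b=np.load('b.npy');a=np.load('a.npy')
c1=cv2.resize(b[215:260,385:460],None,fx=8,fy=8,interpolation=cv2.INTER_CUBIC)
c2=cv2.resize(a[230:310,330:410],None,fx=2.5,fy=2.5,interpolation=cv2.INTER_CUBIC)
o=np.zeros((600,800,3),np.uint8);o[:360,:600]=c1;o[380:580,:200]=c2
c3=cv2.resize(a[170:340,325:485],None,fx=1.4,fy=1.4);o[360:598,250:474]=c3
save('4.png',o)
E
```

```text
tray [[0.5433 0.4036 0.014 ]
 [0.5705 0.0726 0.014 ]
 [0.4712 0.0654 0.014 ]
 [0.4449 0.3958 0.014 ]] [0.5075 0.2344 0.014 ] [0.0987 0.3321 0.0996 0.3314]
mid recess [0.5084 0.2341 0.014 ]
cap [0.5002 0.3426 0.22  ] stop [0.5171 0.1227 0.154 ]
bottle foot [0.4986 0.3482 0.006 ]
lid [[ 0.6908 -0.122   0.132 ]
 [ 0.6618 -0.37    0.132 ]
 [ 0.5017 -0.3434  0.132 ]
 [ 0.532  -0.0955  0.132 ]] [0.161  0.2497 0.1623 0.2497]
```

View pics/4.png

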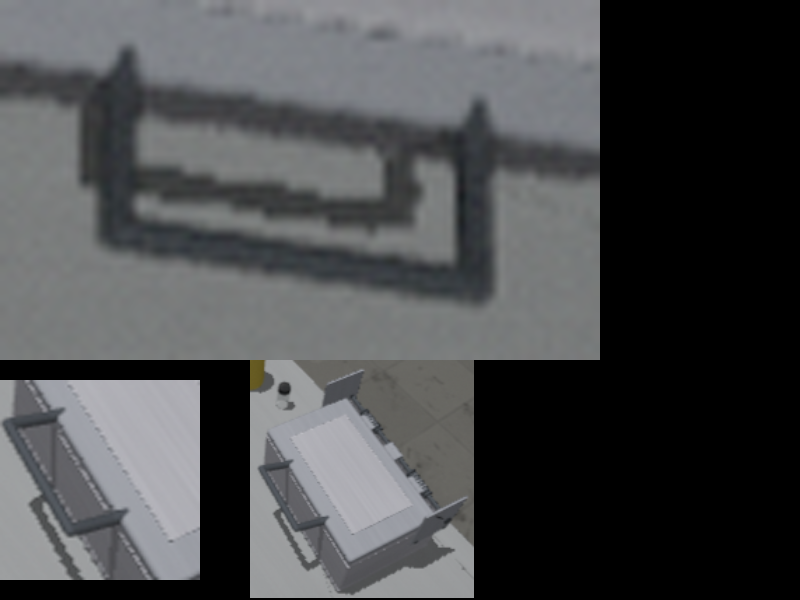

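The top crop shows the handle bar running from (118,235) to (478,285) in crop pixels, dark and grey, with its shadow beside it. The tray dimensions come out right (331 x 99 mm), and the stopper and cap lie within 2 mm of the recess centres.

```bash
cat >> h.py <<'E'
TX=np.array([.9967,.081,0]);TC=np.array([.5078,.2343,.006]);TY=np.array([-.081,.9967,0])
def down(xdir):
    x=np.array(xdir,float);x[2]=0;x/=np.linalg.norm(x);y=np.array([0,0,-1.]);return R.from_matrix(np.c_[x,y,np.cross(x,y)])
def cmd(p,xdir,base=None):
    "row (shift, turn normalised) from current pose to target TCP p with jaws along +-xdir"
    s=manip.state();q=R.from_rotvec(s['eef_rot']);o=s['eef_pos']
    for sg in(1,-1):
        t=(q.inv()*down(sg*np.array(xdir))).as_rotvec()/(2*np.pi)
        print(sg,'shift',np.round(q.inv().apply(np.array(p)-o)/.4,4),'turn',np.round(t,4),'deg',round(np.linalg.norm(t)*360,1))
E
python3 - <<'E'
from h import *
np.set_printoptions(precision=4,suppress=True)
s=manip.state();print(R.from_rotvec(s['eef_rot']).as_matrix())
e=[ray('top',(x/8+385,y/8+215),.148) for x,y in[(118,235),(478,285)]];m=(e[0]+e[1])/2;d=e[0]-e[1];print(e,m,np.linalg.norm(d),d/np.linalg.norm(d))
# lid based: front edge mid
y=np.array([.0296,.2482,0]);y/=np.linalg.norm(y);x=np.array([y[1],-y[0],0]);fm=np.array([(.5017+.532)/2,(-.3434-.0955)/2,.148]);print('handle from lid',fm-.05*x,x)
for dz in(.19,):
  cmd([.5171,.1240,dz+.05],TX)
  cmd([.5002,.3430,.30],TX)
E
```

```text
[[ 0.3238 -0.0004 -0.9461]
 [ 0.9461 -0.0015  0.3238]
 [-0.0016 -1.     -0.0001]]
[array([ 0.4762, -0.1664,  0.148 ]), array([ 0.4622, -0.2753,  0.148 ])] [ 0.4692 -0.2208  0.148 ] 0.10978760582533624 [0.1268 0.9919 0.    ]
handle from lid [ 0.4672 -0.2135  0.148 ] [ 0.993  -0.1184  0.    ]
1 shift [-0.8493 -0.0035 -1.1225] turn [ 0.0002  0.1846 -0.0002] deg 66.5
-1 shift [-0.8493 -0.0035 -1.1225] turn [-0.0002 -0.3154 -0.0002] deg 113.5
1 shift [-0.3452 -0.1543 -0.9053] turn [ 0.0002  0.1846 -0.0002] deg 66.5
-1 shift [-0.3452 -0.1543 -0.9053] turn [-0.0002 -0.3154 -0.0002] deg 113.5
```

apply_moves(
  commands=[
    [1,0,-0.3,0,0,0.08,0],
    [1,0,-0.3,0,0,0.08,0],
    [1,0,-0.3,0,0,0.08,0],
    [1,-0.85,-0.3,-1,0,0.1846,0],
    [1,-0.85,-0.3,-1,0,0.1846,0],
    [1,-0.85,-0.3,-1,0,0.1846,0],
    [1,-0.85,-0.3,-1,0,0.1846,0],
    [1,-0.85,-0.3,-1,0,0.1846,0],
    [1,-0.85,-0.3,-1,0,0.1846,0],
    [1,-0.85,-0.3,-1,0,0.1846,0],
  ],
  squeeze=20,
)

```text
clock: 0.93
eef_pos: [0.3519, 0.3386, 0.3586]
eef_rot: [-1.57, -0.059, 0.06]
ft_force: [1.0, 0.6, -0.6]
width: 0.0882
```

```bash
python3 - <<'E'
from h import *
cmd([.517,.124,.27],TX)
E
```

```text
1 shift [ 0.3711  0.2215 -0.5661] turn [ 0.0001 -0.0008 -0.    ] deg 0.3
-1 shift [ 0.3711  0.2215 -0.5661] turn [1.000e-04 4.992e-01 1.000e-04] deg 179.7
```

apply_moves(
  commands=[
    [1,0.371,0,-0.566,0,-0.001,0],
    [1,0.371,0,-0.566,0,-0.001,0],
    [1,0.371,0,-0.566,0,-0.001,0],
    [1,0.371,0,-0.566,0,-0.001,0],
    [1,0.371,0,-0.566,0,-0.001,0],
    [1,0.371,0,-0.566,0,-0.001,0],
    [1,0.371,0.22,-0.566,0,-0.001,0],
    [1,0.371,0.22,-0.566,0,-0.001,0],
    [1,0.371,0.22,-0.566,0,-0.001,0],
    [1,0.371,0.22,-0.566,0,-0.001,0],
  ],
)

```text
clock: 1.77
eef_pos: [0.5158, 0.1262, 0.2684]
eef_rot: [-1.571, -0.063, 0.073]
ft_force: [-0.4, 0.1, 0.8]
width: 0.0881
```

apply_moves(
  commands=[
    [1,0,0,0,0,0,0],
    [1,0,0,0,0,0,0],
  ],
)

```text
clock: 1.93
eef_pos: [0.5186, 0.1285, 0.2727]
eef_rot: [-1.568, -0.073, 0.067]
ft_force: [-0.2, 0.7, 0.2]
width: 0.0879
```

```bash
cat >> h.py <<'E'
def wray(uv,z,s):
    p=manip.camera_params('wrist');M=np.array(p['mount']);q=R.from_rotvec(s['eef_rot'])
    o=s['eef_pos']+q.apply(M[:3,3]);d=q.apply(M[:3,:3]@np.linalg.inv(p['camera_matrix'])@[*uv,1]);return o+d*(z-o[2])/d[2]
def wproj(P,s):
    p=manip.camera_params('wrist');M=np.array(p['mount']);q=R.from_rotvec(s['eef_rot'])
    t=q.inv().apply(np.atleast_2d(P)-s['eef_pos']);c=(t-M[:3,3])@M[:3,:3]@p['camera_matrix'].T;return c[:,:2]/c[:,2:]
E
python3 - <<'E'
from h import *
s=manip.state();w=manip.read_camera('wrist');np.save('w.npy',w);print(s['eef_pos'],s['eef_rot'])
print(wproj([[.5171,.1227,.154],[.5002,.3426,.22],[.5167,.1247,.014]],s))
save('5.png',w)
E
```

```text
[0.51856799 0.12851939 0.27268103] [-1.56808446 -0.07254886  0.06749351]
[[ 321.2316442   199.61807998]
 [ 324.83051773 -204.03064657]
 [ 321.73576005  168.45434663]]
```

View pics/5.png

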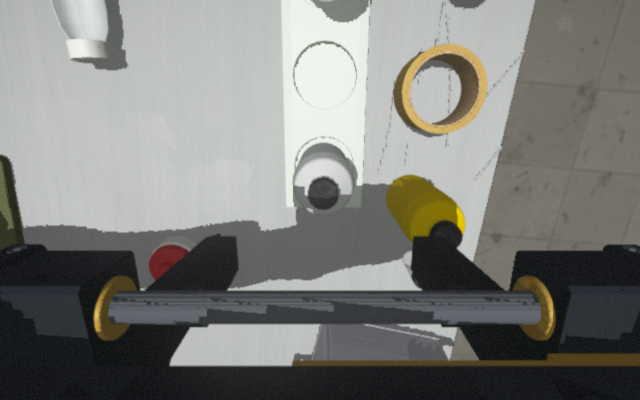

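The wrist view shows the stopper at (323,192), the jaw opening centred on it in x, the middle recess at (325,75), and the yellow flask and tape off to the right. The pose reading looks noisy, so I'll average several readings and check the stopper's flats.

```bash
cat >> h.py <<'E'
def avg(n=6,cam='wrist'):
    P=[];Q=[]
    for i in range(n):
        s=manip.state();P.append(s['eef_pos']);Q.append(s['eef_rot']);im=manip.read_camera(cam)
    print('std',np.std(P,0).round(4),'clock',s['clock'])
    return dict(eef_pos=np.mean(P,0),eef_rot=np.mean(Q,0)),im
E
python3 - <<'E'
from h import *
s,w=avg(8);np.set_printoptions(precision=4,suppress=True)
print(s,R.from_rotvec(s['eef_rot']).as_matrix())
print(wproj([[.5171,.1227,.154]],s), wray((323,192),.154,s))
g=cv2.cvtColor(w,cv2.COLOR_RGB2GRAY);
c=cv2.resize(w[165:220,290:355],None,fx=8,fy=8,interpolation=cv2.INTER_CUBIC);save('6.png',c)
m=(g[175:210,300:345]<55).astype(np.uint8);n,l,st,ce=cv2.connectedComponentsWithStats(m);i=1+st[1:,4].argmax();u=ce[i]+[300,175];print(st[i],u,wray(u,.154,s))
cn=cv2.findContours((l==i).astype(np.uint8),0,1)[0][0];print(cv2.minAreaRect(cn))
E
```

```text
std [0.0003 0.0004 0.0006] clock 2.3333
{'eef_pos': array([0.5182, 0.1279, 0.272 ]), 'eef_rot': array([-1.5687, -0.0714,  0.0677])} [[ 0.9961  0.0023 -0.0884]
 [ 0.0884  0.0011  0.9961]
 [ 0.0024 -1.      0.0009]]
[[321.8422 199.0592]] [0.5175 0.1291 0.154 ]
[ 12  22  26  11 174] [325.069 202.092] [0.5201 0.1202 0.154 ]
((24.5, 27.0), (10.0, 25.0), 90.0)
```

View pics/6.png

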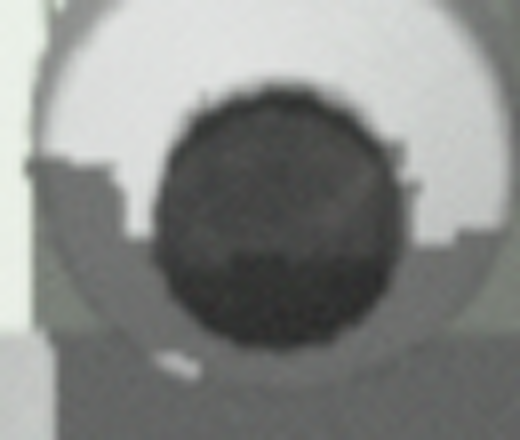

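The enlarged stopper looks round, centred at wrist pixel (325,192), with no clear tilt of its flats. I'll cross-check the wrist camera against the middle recess.

```bash
python3 - <<'E'
from h import *
np.set_printoptions(precision=4,suppress=True)
s,w=avg(3)
print('mid',wray((325,75),.014,s),'want',TC)
print('stop',wray((325,191.9),.154,s))
b=np.load('b.npy');a=np.load('a.npy')
# scene cam: stopper and cap
for n,im,bx in(('scene',a,(270,150,292,170)),('top',b,(270,215,297,242))):
    x0,y0,x1,y1=bx;g=cv2.cvtColor(im[y0:y1,x0:x1],cv2.COLOR_RGB2GRAY);m=(g<60).astype(np.uint8)
    N,l,st,ce=cv2.connectedComponentsWithStats(m);i=1+st[1:,4].argmax();u=ce[i]+[x0,y0];print(n,st[i],u,ray(n,u,.15))
g=cv2.cvtColor(a,cv2.COLOR_RGB2GRAY);m=(g[85:105,222:246]>170).astype(np.uint8);N,l,st,ce=cv2.connectedComponentsWithStats(m);i=1+st[1:,4].argmax();print('cap scene',ray('scene',ce[i]+[222,85],.215),st[i])
print('mid recess scene: proj',proj('scene',[TC+[0,0,.008]]),proj('scene',[[.5171,.1227,.154],[.5002,.3426,.22]]))
E
```

```text
std [0.     0.     0.0001] clock 2.4833
mid [0.5094 0.2359 0.014 ] want [0.5078 0.2343 0.006 ]
stop [0.5185 0.1288 0.154 ]
scene [ 6  5 10 10 76] [280.2895 159.8553] [0.5129 0.1189 0.15  ]
top [ 6  6 11 11 92] [281.087  226.5326] [0.5165 0.1239 0.15  ]
cap scene [0.4992 0.3444 0.215 ] [ 6  7  9  7 48]
mid recess scene: proj [[261.9743 167.7134]] [[280.8259 157.219 ]
 [232.1935  93.5005]]
```

```bash
python3 - <<'E'
from h import *
cmd([.517,.1255,.120],TX)
E
```

```text
1 shift [-0.0021  0.3768 -0.0036] turn [-0.     0.001 -0.   ] deg 0.4
-1 shift [-0.0021  0.3768 -0.0036] turn [-0.    -0.499  0.   ] deg 179.6
```

apply_moves(
  commands=[
    [0.3,-0.003,0.08,-0.005,0,0.001,0],
    [0,-0.003,0.16,-0.005,0,0.001,0],
    [0,-0.003,0.24,-0.005,0,0.001,0],
    [0,-0.003,0.31,-0.005,0,0.001,0],
    [0,-0.003,0.35,-0.005,0,0.001,0],
    [0,-0.003,0.377,-0.005,0,0.001,0],
    [0,-0.003,0.377,-0.005,0,0.001,0],
    [0,-0.003,0.377,-0.005,0,0.001,0],
  ],
  squeeze=15,
)

```text
clock: 3.2
eef_pos: [0.517, 0.1249, 0.12]
eef_rot: [-1.57, -0.064, 0.064]
ft_force: [0.3, -0.3, 0.1]
width: 0.0436
```

apply_moves(
  commands=[
    [-1,0,0,0,0,0,0],
    [-1,0,0,0,0,0,0],
    [-1,0,0,0,0,0,0],
    [-1,0,0,0,0,0,0],
    [-1,0,0,0,0,0,0],
    [-1,0,0,0,0,0,0],
  ],
)

```text
clock: 3.7
eef_pos: [0.5177, 0.1248, 0.1208]
eef_rot: [-1.57, -0.065, 0.062]
ft_force: [0.7, -1.3, 6.0]
width: 0.0217
```

```bash
python3 - <<'E'
from h import *
s=manip.state();print({k:np.round(s[k],4) for k in('clock','eef_pos','ft_force','width','q')})
E
```

```text
{'clock': np.float64(3.7), 'eef_pos': array([0.5177, 0.1248, 0.1208]), 'ft_force': array([ 0.6649, -1.2866,  6.0208]), 'width': np.float64(0.0217), 'q': array([-0.3818,  0.7542,  0.0972,  1.9582, -0.1576,  0.4341, -0.0871])}
```

apply_moves(
  commands=[
    [-1,0,-0.04,0,0,0,0],
    [-1,0,-0.08,0,0,0,0],
    [-1,0,-0.08,0.05,0,0,0],
    [-1,0,-0.08,0.1,0,0,0],
    [-1,0,-0.08,0.16,0,0,0],
    [-1,0,-0.08,0.22,0,0,0],
    [-1,-0.001,-0.08,0.26,0,0,0],
    [-1,-0.001,-0.08,0.274,0,0,0],
    [-1,-0.001,-0.08,0.274,0,0,0],
    [-1,-0.001,-0.08,0.274,0,0,0],
  ],
)

```text
clock: 4.53
eef_pos: [0.5071, 0.2328, 0.1516]
eef_rot: [-1.571, -0.063, 0.064]
ft_force: [0.6, -1.8, -3.9]
width: 0.0213
```

apply_moves(
  commands=[
    [-1,0,0,0,0,0,0],
    [-1,0,0,0,0,0,0],
  ],
)

```text
clock: 4.7
eef_pos: [0.5077, 0.2321, 0.1519]
eef_rot: [-1.571, -0.061, 0.062]
ft_force: [-0.4, -0.6, -3.1]
width: 0.0211
```

apply_moves(
  commands=[
    [-1,0,0.03,0.003,0,0,0],
    [-1,0,0.055,0.003,0,0,0],
    [-1,0,0.07,0.003,0,0,0],
    [-1,0,0.077,0.003,0,0,0],
    [-1,0,0.077,0.003,0,0,0],
    [-0.3,0,0.077,0.003,0,0,0],
    [0,0,0.077,0.003,0,0,0],
    [0,0,0.077,0.003,0,0,0],
  ],
)

```text
clock: 5.37
eef_pos: [0.5072, 0.2345, 0.1209]
eef_rot: [-1.571, -0.063, 0.063]
ft_force: [-0.1, -1.8, -1.2]
width: 0.0395
```

apply_moves(
  commands=[
    [0,0,-0.1,0,0,0,0],
    [0,0,-0.2,0,0,0,0],
    [0,0,-0.3,0,0,0,0],
    [0,0,-0.4,0,0,0,0],
    [0,0,-0.48,0.05,0,0,0],
    [0,0,-0.48,0.14,0,0,0],
    [0,0,-0.48,0.22,0,0,0],
    [0,0,-0.48,0.274,0,0,0],
    [0,0,-0.48,0.274,0,0,0],
    [0,0,-0.48,0.274,0,0,0],
  ],
)

```text
clock: 6.2
eef_pos: [0.4976, 0.3452, 0.3122]
eef_rot: [-1.571, -0.064, 0.067]
ft_force: [0.1, -0.5, -0.9]
width: 0.0439
```

```bash
python3 - <<'E'
from h import *
np.set_printoptions(precision=4,suppress=True)
s,w=avg(4);print(s);a=manip.read_camera('top')
u=wproj([[.5002,.3430,.22],[.5078,.2343,.154]],s);print(u)
save('7.png',np.vstack([w[60:360,100:560],cv2.resize(a[190:270,160:320],(460,230))]))
cmd([.4997,.3435,.183],TX)
E
```

```text
std [0.0005 0.0011 0.0002] clock 6.35
{'eef_pos': array([0.4984, 0.3434, 0.3125]), 'eef_rot': array([-1.5716, -0.0625,  0.0638])}
[[326.2319 202.14  ]
 [324.7149 281.468 ]]
1 shift [0.0019 0.3253 0.002 ] turn [ 0.0002 -0.0004 -0.    ] deg 0.2
-1 shift [0.0019 0.3253 0.002 ] turn [0.     0.4996 0.0002] deg 179.9
```

View pics/7.png

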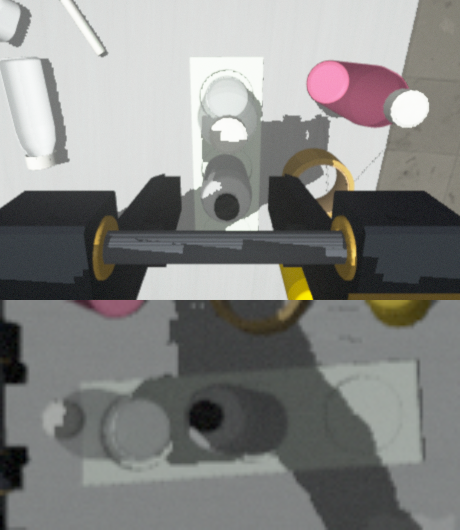

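```bash
python3 - <<'E'
from h import *
np.set_printoptions(precision=4,suppress=True)
s,w=avg(3);a=manip.read_camera('top');c=manip.read_camera('scene')
for n,im,bx in(('top',a,(215,215,245,245)),('scene',c,(240,120,285,175))):
    x0,y0,x1,y1=bx;g=cv2.cvtColor(im[y0:y1,x0:x1],cv2.COLOR_RGB2GRAY);m=(g<42).astype(np.uint8)
    N,l,st,ce=cv2.connectedComponentsWithStats(m);i=1+st[1:,4].argmax();u=ce[i]+[x0,y0];print(n,st[i],u,ray(n,u,.15))
print(proj('top',[[.508,.2343,.15],[.508,.2343,.02],[.5,.3435,.22]]),proj('scene',[[.508,.2343,.15],[.508,.2343,.006],[.5,.3435,.22]]))
c1=cv2.resize(a[205:260,165:275],None,fx=5,fy=5,interpolation=cv2.INTER_CUBIC)
c2=cv2.resize(c[80:200,215:300],None,fx=2.29,fy=2.29)[:275]
save('8.png',np.hstack([c1,c2]))
E
```

```text
std [0.0001 0.0003 0.    ] clock 6.55
top [ 11  10  12  11 103] [231.1262 230.0388] [0.5066 0.2463 0.15  ]
scene [10  9 10  9 62] [254.371  133.0484] [0.5049 0.2431 0.15  ]
[[236.0296 229.5293]
 [246.7006 232.051 ]
 [180.7875 230.885 ]] [[256.9453 134.4963]
 [262.304  169.4526]
 [231.9766  93.35  ]]
```

View pics/8.png

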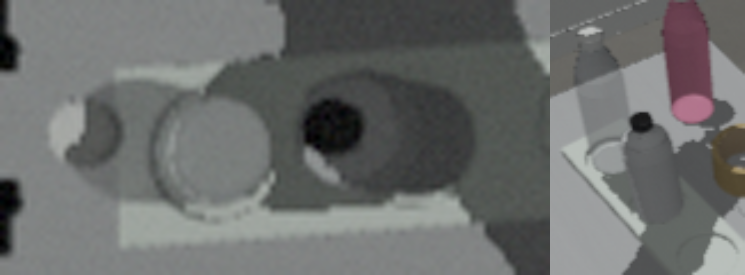

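The flask in the middle recess leans about 0.1 rad towards the bottle. Its stopper is at top pixel (231,230), where (236,229.5) was expected, so its foot must have swung in the grip and caught the rim. It stands steady, so I'll correct the tilt when I pick it up next. From here I use a firmer grip and smoother motion. Bottle next.

apply_moves(
  commands=[
    [0,0.002,0.08,0.002,0,0,0],
    [0,0.002,0.16,0.002,0,0,0],
    [0,0.002,0.23,0.002,0,0,0],
    [0,0.002,0.28,0.002,0,0,0],
    [0,0.002,0.31,0.002,0,0,0],
    [0,0.002,0.325,0.002,0,0,0],
    [0,0.002,0.325,0.002,0,0,0],
    [-1,0.002,0.325,0.002,0,0,0],
    [-1,0.002,0.325,0.002,0,0,0],
    [-1,0.002,0.325,0.002,0,0,0],
  ],
  squeeze=40,
)

```text
clock: 7.53
eef_pos: [0.4999, 0.3459, 0.1843]
eef_rot: [-1.568, -0.065, 0.062]
ft_force: [0.0, 0.2, 0.1]
width: 0.026
```

apply_moves(
  commands=[
    [-1,0,0,0,0,0,0],
    [-1,0,0,0,0,0,0],
    [-1,0,0,0,0,0,0],
  ],
)

```text
clock: 7.78
eef_pos: [0.5001, 0.346, 0.1842]
eef_rot: [-1.568, -0.066, 0.062]
ft_force: [0.3, 1.3, 5.3]
width: 0.0242
```

apply_moves(
  commands=[
    [-1,0,-0.02,0,0,0,0],
    [-1,0,-0.06,0,0,0,0],
    [-1,0,-0.11,0,0,0,0],
    [-1,0,-0.17,0,0,0,0],
    [-1,0,-0.23,0,0,0,0],
    [-1,0,-0.29,0,0,0,0],
    [-1,0,-0.35,0,0,0,0],
    [-1,0,-0.4,0,0,0,0],
    [-1,0,-0.43,0,0,0,0],
    [-1,0,-0.43,0,0,0,0],
  ],
)

```text
clock: 8.62
eef_pos: [0.5, 0.3458, 0.358]
eef_rot: [-1.567, -0.066, 0.061]
ft_force: [-0.1, 0.4, -1.4]
width: 0.0241
```

apply_moves(
  commands=[
    [-1,0,0,-0.005,0,0,0],
    [-1,0,0,-0.015,0,0,0],
    [-1,0,0,-0.03,0,0,0],
    [-1,0,0,-0.05,0,0,0],
    [-1,0,0,-0.075,0,0,0],
    [-1,0,0,-0.105,0,0,0],
    [-1,0,0,-0.135,0,0,0],
    [-1,0,0,-0.165,0,0,0],
    [-1,0,0,-0.195,0,0,0],
    [-1,0,0,-0.225,0,0,0],
  ],
)

```text
clock: 9.45
eef_pos: [0.5066, 0.2541, 0.3553]
eef_rot: [-1.57, -0.063, 0.063]
ft_force: [0.7, -0.1, -2.4]
width: 0.0242
```

apply_moves(
  commands=[
    [-1,0,0,-0.03,0,0,0],
    [-1,0,0,-0.06,0,0,0],
    [-1,0,0,-0.09,0,0,0],
    [-1,0,0,-0.12,0,0,0],
    [-1,0,0,-0.15,0,0,0],
    [-1,0,0,-0.18,0,0,0],
    [-1,0,0,-0.21,0,0,0],
    [-1,0,0,-0.24,0,0,0],
    [-1,0,0,-0.265,0,0,0],
    [-1,0,0,-0.285,0,0,0],
  ],
)

```text
clock: 10.28
eef_pos: [0.5159, 0.1406, 0.3552]
eef_rot: [-1.57, -0.063, 0.063]
ft_force: [-0.2, -0.4, -2.2]
width: 0.0238
```

apply_moves(
  commands=[
    [-1,0,0,-0.015,0,0,0],
    [-1,0,0,-0.025,0,0,0],
    [-1,0,0,-0.033,0,0,0],
    [-1,0,0,-0.038,0,0,0],
    [-1,0,0,-0.04,0,0,0],
    [-1,0,0,-0.04,0,0,0],
    [-1,0,0,-0.04,0,0,0],
    [-1,0,0,-0.04,0,0,0],
  ],
)

```text
clock: 10.95
eef_pos: [0.517, 0.1266, 0.3551]
eef_rot: [-1.57, -0.064, 0.064]
ft_force: [0.6, -0.0, -2.0]
width: 0.024
```

```bash
python3 - <<'E'
from h import *
np.set_printoptions(precision=4,suppress=True)
s,w=avg(4);print(s);a=manip.read_camera('top');c=manip.read_camera('scene');print(manip.state()['width'])
z=s['eef_pos'][2];foot=s['eef_pos'].copy();foot[2]=z+.019-.195
print('hanging foot expected scene',proj('scene',[foot]),proj('top',[foot]))
cmd([.5167,.1247,z],TX)
c1=cv2.resize(a[200:255,170:320],None,fx=4,fy=4,interpolation=cv2.INTER_CUBIC)
c2=cv2.resize(c[30:210,215:345],None,fx=1.9,fy=1.9);o=np.zeros((c1.shape[0]+c2.shape[0],600,3),np.uint8);o[:220]=c1;o[220:,:c2.shape[1]]=c2
o[220:220+300,260:600]=cv2.resize(w[100:400,150:490],(340,300))
save('9.png',o)
E
```

```text
std [0.     0.0001 0.    ] clock 11.1
{'eef_pos': array([0.517 , 0.1265, 0.3551]), 'eef_rot': array([-1.5696, -0.0642,  0.0642])}
0.023866614498586066
hanging foot expected scene [[279.3667 149.5417]] [[278.6188 225.5601]]
1 shift [-0.0012  0.0001 -0.0038] turn [-0.  0.  0.] deg 0.0
-1 shift [-0.0012  0.0001 -0.0038] turn [ 0.  -0.5  0. ] deg 180.0
```

View pics/9.png

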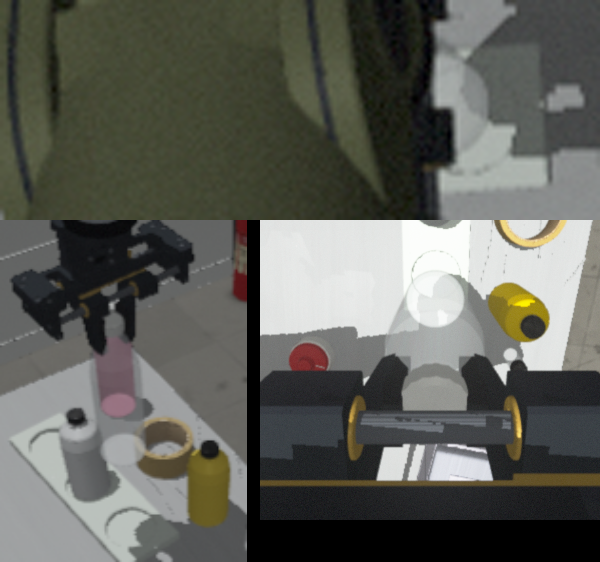

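The bottle hangs upright: its foot is at scene pixel (279,151) against (279.4,149.5) expected, and at wrist pixel (325,180) against (324,178.5). Lowering it into the right recess.

apply_moves(
  commands=[
    [-1,-0.001,0.02,-0.004,0,0,0],
    [-1,-0.001,0.06,-0.004,0,0,0],
    [-1,-0.001,0.11,-0.004,0,0,0],
    [-1,-0.001,0.17,-0.004,0,0,0],
    [-1,-0.001,0.23,-0.004,0,0,0],
    [-1,-0.001,0.29,-0.004,0,0,0],
    [-1,-0.001,0.34,-0.004,0,0,0],
    [-1,-0.001,0.37,-0.004,0,0,0],
    [-1,-0.001,0.39,-0.004,0,0,0],
    [-1,-0.001,0.4,-0.004,0,0,0],
  ],
)

```text
clock: 12.08
eef_pos: [0.5162, 0.1243, 0.1938]
eef_rot: [-1.57, -0.062, 0.065]
ft_force: [-0.5, -0.2, -1.6]
width: 0.0238
```

apply_moves(
  commands=[
    [-1,0,0.008,0,0,0,0],
    [-1,0,0.016,0,0,0,0],
    [-1,0,0.024,0,0,0,0],
    [-1,0,0.028,0,0,0,0],
    [-1,0,0.028,0,0,0,0],
    [-1,0,0.028,0,0,0,0],
  ],
)

```text
clock: 12.58
eef_pos: [0.517, 0.1246, 0.1842]
eef_rot: [-1.57, -0.064, 0.063]
ft_force: [0.9, -0.1, -0.8]
width: 0.0239
```

apply_moves(
  commands=[
    [-0.5,0,0,0,0,0,0],
    [0,0,0,0,0,0,0],
    [0,0,0,0,0,0,0],
    [0,0,-0.05,0,0,0,0],
    [0,0,-0.12,0,0,0,0],
    [0,0,-0.2,0,0,0,0],
    [0,0,-0.28,0,0,0,0],
    [0,0,-0.28,0.1,0,0,0],
    [0,0,-0.28,0.2,0,0,0],
    [0,0,-0.28,0.29,0,0,0],
  ],
)

```text
clock: 13.42
eef_pos: [0.5074, 0.2421, 0.2971]
eef_rot: [-1.568, -0.065, 0.062]
ft_force: [0.7, 0.3, -0.6]
width: 0.044
```

apply_moves(
  commands=[
    [0,0,0,0,0,0,0],
    [0,0,0,0,0,0,0],
    [0,0,0,0,0,0,0],
  ],
)

```text
clock: 13.67
eef_pos: [0.5073, 0.2394, 0.2959]
eef_rot: [-1.571, -0.064, 0.064]
ft_force: [0.2, -0.4, 0.7]
width: 0.0441
```

```bash
python3 - <<'E'
from h import *
np.set_printoptions(precision=4,suppress=True)
s,w=avg(4);print(s);c=manip.read_camera('scene')
c1=cv2.resize(w[120:280,230:420],None,fx=2.5,fy=2.5)
c2=cv2.resize(c[70:210,225:330],None,fx=2.8,fy=2.8)[:400]
o=np.zeros((400,800,3),np.uint8);o[:400,:475]=c1;o[:c2.shape[0],480:480+c2.shape[1]]=c2;save('10.png',o)
for P in([.5078,.2343,.154],[.5075,.2455,.154]):print(wproj([P],s),proj('scene',[P]))
print(proj('scene',[[.5167,.1247,.22],[.5167,.1247,.006]]))
E
```

```text
std [0.0002 0.0005 0.0001] clock 13.8167
{'eef_pos': array([0.5076, 0.2386, 0.296 ]), 'eef_rot': array([-1.5709, -0.0622,  0.0622])}
[[323.8594 191.0962]] [[256.7152 133.4487]]
[[324.4851 179.4366]] [[254.6313 131.1024]]
[[278.5274 138.3486]
 [283.6712 192.0976]]
```

View pics/10.png

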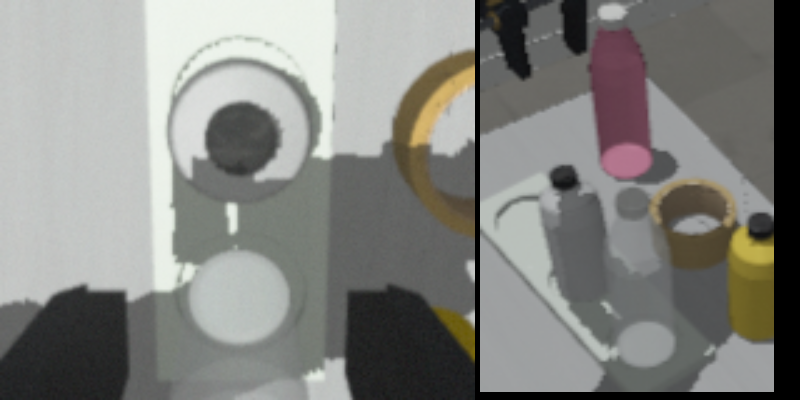

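The bottle is upright and seated at the right: foot at scene pixel (284.3,192.9) against (283.7,192.1) expected. The flask stopper is at wrist pixel (327,175), which puts its y near 0.2455. Picking the flask up with a firmer grip.

apply_moves(
  commands=[
    [0,0,0.08,0.017,0,0,0],
    [0,0,0.16,0.017,0,0,0],
    [0,0,0.24,0.017,0,0,0],
    [0,0,0.31,0.017,0,0,0],
    [0,0,0.37,0.017,0,0,0],
    [0,0,0.41,0.017,0,0,0],
    [0,0,0.433,0.017,0,0,0],
    [0,0,0.433,0.017,0,0,0],
    [0,0,0.433,0.017,0,0,0],
    [-1,0,0.433,0.017,0,0,0],
  ],
  squeeze=40,
)

```text
clock: 14.75
eef_pos: [0.5077, 0.2471, 0.1239]
eef_rot: [-1.569, -0.065, 0.062]
ft_force: [0.3, -0.3, 0.2]
width: 0.0393
```

apply_moves(
  commands=[
    [-1,0,0,0,0,0,0],
    [-1,0,0,0,0,0,0],
    [-1,0,0,0,0,0,0],
    [-1,0,0,0,0,0,0],
    [-1,0,-0.02,0,0,0,0],
    [-1,0,-0.05,0,0,0,0],
    [-1,0,-0.09,0,0,0,0],
    [-1,0,-0.12,0,0,0,0],
    [-1,0,-0.12,0,0,0,0],
    [-1,0,-0.12,0,0,0,0],
  ],
)

```text
clock: 15.58
eef_pos: [0.5067, 0.247, 0.171]
eef_rot: [-1.57, -0.064, 0.063]
ft_force: [-0.4, 0.1, -3.0]
width: 0.0211
```

```bash
python3 - <<'E'
from h import *
np.set_printoptions(precision=4,suppress=True)
s,w=avg(4);print(s,manip.state()['width']);c=manip.read_camera('scene')
p=s['eef_pos'];g=p+[0,0,.019]
for t in(0,.06,.12):
    ax=np.array([0,np.sin(t),np.cos(t)]);print(t,proj('scene',[g-.132*ax,g+.016*ax]), wproj([g-.132*ax],s))
c2=cv2.resize(c[80:200,225:295],None,fx=5,fy=5,interpolation=cv2.INTER_CUBIC)
c1=cv2.resize(w[100:300,240:420],None,fx=2.2,fy=2.2)
o=np.zeros((600,800,3),np.uint8);o[:600,:350]=c2;o[:440,360:756]=c1;save('11.png',o)
E
```

```text
std [0.0003 0.0001 0.0005] clock 15.7333
{'eef_pos': array([0.5062, 0.2468, 0.1703]), 'eef_rot': array([-1.5702, -0.063 ,  0.0647])} 0.021197457557816598
0 [[257.8871 155.4137]
 [251.6862 116.6136]] [[324.09   194.8066]]
0.06 [[259.1985 157.0159]
 [251.5132 116.4174]] [[323.3389 203.8065]]
0.12 [[260.4975 158.5122]
 [251.3437 116.2389]] [[322.5974 212.823 ]]
```

View pics/11.png

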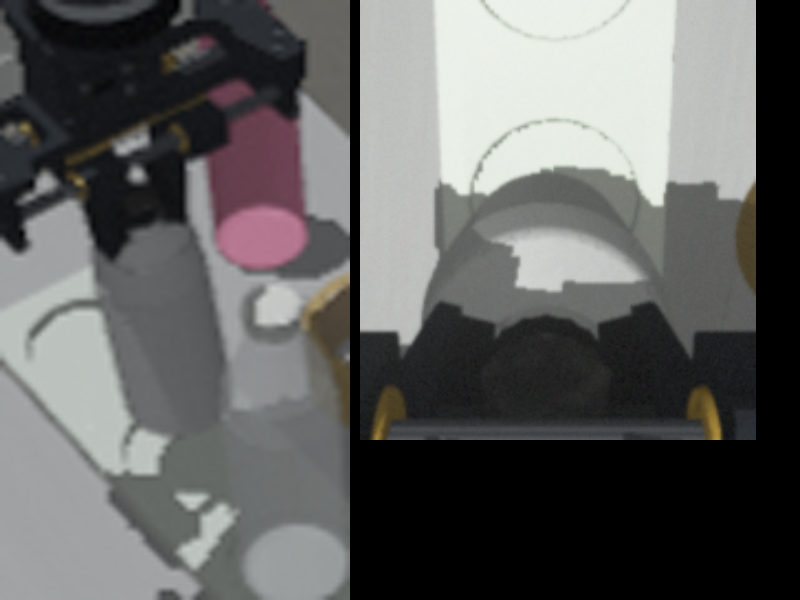

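The flask is held, still leaning (scene foot column about 260; wrist foot edge at row 178). I'll work out the tilt from that edge.

```bash
python3 - <<'E'
from h import *
np.set_printoptions(precision=4,suppress=True)
s=dict(eef_pos=np.array([.5062,.2468,.1703]),eef_rot=np.array([-1.5702,-.063,.0647]));g=s['eef_pos']+[0,0,.019]
for t in(0,.04,.08,.12,.16):
    ax=np.array([0,np.sin(t),np.cos(t)]);n=np.array([0,np.cos(t),-np.sin(t)])
    th=np.linspace(0,6.28,60);X=np.array([1,0,0])
    r=lambda h,rad:np.array([g+(h-.132)*ax+rad*(np.cos(a)*n+np.sin(a)*X) for a in th])
    F=proj('scene',r(0,.0315))
    print(t,'foot far edge row',wproj(r(0,.0315),s)[:,1].min(),'shoulder',wproj(r(.105,.030),s)[:,1].min(),'scene foot maxrow',F[:,1].max(),'cols',F[:,0].min(),F[:,0].max())
E
```

```text
0 foot far edge row 157.73762847230532 shoulder 191.75397862868695 scene foot maxrow 163.44355011279066 cols 246.98590178808047 268.72464182466643
0.04 foot far edge row 163.89708994464095 shoulder 193.2747678820998 scene foot maxrow 164.31035293594266 cols 247.86639338492296 269.60268846352614
0.08 foot far edge row 170.03464054538563 shoulder 194.8783255853273 scene foot maxrow 165.12249049955818 cols 248.74357863371802 270.473495264857
0.12 foot far edge row 176.1546925761739 shoulder 196.56094203511384 scene foot maxrow 165.8933196687991 cols 249.6164241020893 271.33592729959787
0.16 foot far edge row 182.26162511506482 shoulder 198.31904767314208 scene foot maxrow 166.6124442492559 cols 250.48388416370207 272.1888347227986
```

apply_moves(
  commands=[
    [-1,0,0,0.005,0.001,0,0],
    [-1,0,0,0.02,0.003,0,0],
    [-1,0,0,0.045,0.006,0,0],
    [-1,0,0,0.08,0.009,0,0],
    [-1,0,0,0.12,0.012,0,0],
    [-1,0,0,0.16,0.015,0,0],
    [-1,0.001,0,0.2,0.018,0,0],
    [-1,0.001,0,0.23,0.02,0,0],
    [-1,0.001,0,0.245,0.0207,0,0],
    [-1,0.001,0,0.25,0.0207,0,0],
  ],
)

```text
clock: 16.67
eef_pos: [0.4986, 0.3482, 0.1706]
eef_rot: [-1.439, -0.059, 0.068]
ft_force: [-0.6, 0.9, -2.7]
width: 0.0214
```

apply_moves(
  commands=[
    [-1,0,0,0,0,0,0],
    [-1,0,0,0,0,0,0],
    [-1,0,0,0,0,0,0],
  ],
)

```text
clock: 16.92
eef_pos: [0.4993, 0.3457, 0.1707]
eef_rot: [-1.441, -0.058, 0.066]
ft_force: [0.0, 0.3, -3.4]
width: 0.0213
```

```bash
python3 - <<'E'
from h import *
np.set_printoptions(precision=4,suppress=True)
s,w=avg(4);c=manip.read_camera('scene');q=R.from_rotvec(s['eef_rot']);g=s['eef_pos']-.019*q.as_matrix()[:,1];print(s['eef_pos'],'grasp',g,q.as_matrix()[:,1])
np.save('c.npy',c)
for t in(-.04,0,.04,.08):
    ax=np.array([0,np.sin(t),np.cos(t)]);n=np.array([0,np.cos(t),-np.sin(t)]);th=np.linspace(0,6.28,60);X=np.array([1,0,0])
    F=np.array([g-.132*ax+.0315*(np.cos(a)*n+np.sin(a)*X) for a in th]);f=proj('scene',F)
    print(t,'wrist far row',wproj(F,s)[:,1].min(),'scene maxrow',f[:,1].max(),'cols',f[:,0].min(),f[:,0].max())
gw=cv2.cvtColor(w,cv2.COLOR_RGB2GRAY);print('col324',list(enumerate(gw[130:200,324],130))[::2])
o=np.zeros((600,800,3),np.uint8);o[:,:350]=cv2.resize(c[60:180,205:275],(350,600),interpolation=cv2.INTER_CUBIC);o[:440,360:756]=cv2.resize(w[100:300,240:420],None,fx=2.2,fy=2.2);save('12.png',o)
E
```

```text
std [0.     0.0001 0.    ] clock 17.0667
[0.4993 0.3458 0.1707] grasp [0.4995 0.3434 0.1896] [-0.0103  0.1286 -0.9916]
-0.04 wrist far row 171.5088244287466 scene maxrow 143.43282769750348 cols 229.15427251014566 250.14089151481025
0 wrist far row 177.6257542902769 scene maxrow 144.26206348754152 cols 229.97380188387453 250.94883596462014
0.04 wrist far row 183.73041989430794 scene maxrow 145.03738107796906 cols 230.78837625331687 251.74886289956723
0.08 wrist far row 189.82717810925064 scene maxrow 145.75732676058314 cols 231.59635491559726 252.53992925156487
col324 [(130, np.uint8(210)), (132, np.uint8(210)), (134, np.uint8(210)), (136, np.uint8(211)), (138, np.uint8(213)), (140, np.uint8(214)), (142, np.uint8(215)), (144, np.uint8(214)), (146, np.uint8(227)), (148, np.uint8(247)), (150, np.uint8(247)), (152, np.uint8(248)), (154, np.uint8(247)), (156, np.uint8(247)), (158, np.uint8(247)), (160, np.uint8(247)), (162, np.uint8(247)), (164, np.uint8(203)), (166, np.uint8(213)), (168, np.uint8(247)), (170, np.uint8(247)), (172, np.uint8(247)), (174, np.uint8(247)), (176, np.uint8(247)), (178, np.uint8(221)), (180, np.uint8(129)), (182, np.uint8(124)), (184, np.uint8(125)), (186, np.uint8(125)), (188, np.uint8(124)), (190, np.uint8(125)), (192, np.uint8(139)), (194, np.uint8(149)), (196, np.uint8(145)), (198, np.uint8(147))]
```

apply_moves(
  commands=[
    [-1,0,0.01,-0.0013,0,0,0],
    [-1,0,0.03,-0.004,0,0,0],
    [-1,0,0.055,-0.007,0,0,0],
    [-1,0,0.08,-0.0104,0,0,0],
    [-1,0,0.1,-0.013,0,0,0],
    [-1,0,0.11,-0.0143,0,0,0],
    [-1,0,0.117,-0.0152,0,0,0],
    [-1,0,0.12,-0.0156,0,0,0],
    [-1,0,0.12,-0.0156,0,0,0],
    [-1,0,0.12,-0.0156,0,0,0],
  ],
)

```text
clock: 18.0
eef_pos: [0.4994, 0.3468, 0.1226]
eef_rot: [-1.439, -0.059, 0.066]
ft_force: [-0.0, 0.1, -3.2]
width: 0.0216
```

```bash
python3 - <<'E'
from h import *
np.set_printoptions(precision=4,suppress=True)
s,w=avg(4);c=manip.read_camera('scene');q=R.from_rotvec(s['eef_rot']);g=s['eef_pos']-.019*q.as_matrix()[:,1];st=manip.state();print(s['eef_pos'],'grasp',g,st['ft_force'],st['wrist_torque'],st['width'])
E
```

```text
std [0.     0.     0.0001] clock 18.15
[0.4994 0.3469 0.1227] grasp [0.4996 0.3444 0.1416] [-1.0144  0.477  -2.7368] [-0.2955  0.085   0.0645] 0.021139310037653784
```

apply_moves(
  commands=[
    [-1,0,0.002,0,0,0,0],
    [-1,0,0.004,0,0,0,0],
    [-1,0,0.004,0,0,0,0],
    [-1,0,0.004,0,0,0,0],
  ],
)

```text
clock: 18.58
eef_pos: [0.4992, 0.3469, 0.1211]
eef_rot: [-1.44, -0.059, 0.066]
ft_force: [0.1, -0.5, 1.4]
width: 0.021
```

apply_moves(
  commands=[
    [-0.4,0,0,0,0,0,0],
    [0,0,0,0,0,0,0],
    [0,0,0,0,0,0,0],
    [0,0,-0.05,0.0065,0,0,0],
    [0,0,-0.12,0.016,0,0,0],
    [0,0,-0.2,0.026,0,0,0],
    [0,0,-0.28,0.036,-0.01,0,0],
    [0,0,-0.36,0.047,-0.0207,0,0],
    [0,0,-0.4,0.052,-0.0207,0,0],
    [0,0,-0.4,0.052,-0.0207,0,0],
  ],
)

```text
clock: 19.42
eef_pos: [0.5007, 0.3497, 0.2863]
eef_rot: [-1.564, -0.072, 0.06]
ft_force: [1.0, -0.3, -0.3]
width: 0.0443
```

```bash
python3 - <<'E'
from h import *
np.set_printoptions(precision=4,suppress=True)
s,w=avg(4);c=manip.read_camera('scene');b=manip.read_camera('top');print(s)
for n,im,P in(('top',b,[.4989,.3439,.152]),('scene',c,[.4989,.3439,.150])):
    e=proj(n,[P])[0];x0,y0=(e-14).astype(int);g=cv2.cvtColor(im[y0:y0+28,x0:x0+28],cv2.COLOR_RGB2GRAY);m=(g<50).astype(np.uint8)
    N,l,st,ce=cv2.connectedComponentsWithStats(m);i=1+st[1:,4].argmax();u=ce[i]+[x0,y0];print(n,st[i],u,e,ray(n,u,.15))
print('expected foot',proj('scene',[[.4989,.3439,.006]]))
o=np.zeros((600,800,3),np.uint8);o[:,:500]=cv2.resize(c[70:220,200:325],(500,600),interpolation=cv2.INTER_CUBIC);o[:300,500:]=cv2.resize(w[100:300,220:420],(300,300));o[300:,500:]=cv2.resize(b[195:265,170:240],(300,300));save('12.png',o)
E
```

```text
std [0.0008 0.0014 0.002 ] clock 19.5667
{'eef_pos': array([0.4995, 0.3476, 0.2833]), 'eef_rot': array([-1.568 , -0.0663,  0.0625])}
top [10 11 12 10 98] [192.5 233.5] [191.004  232.7408] [0.4972 0.3408 0.15  ]
scene [10 12 10  9 62] [235.5161 115.4032] [235.5241 113.3251] [0.4949 0.336  0.15  ]
expected foot [[242.6078 148.7505]]
```

View pics/12.png

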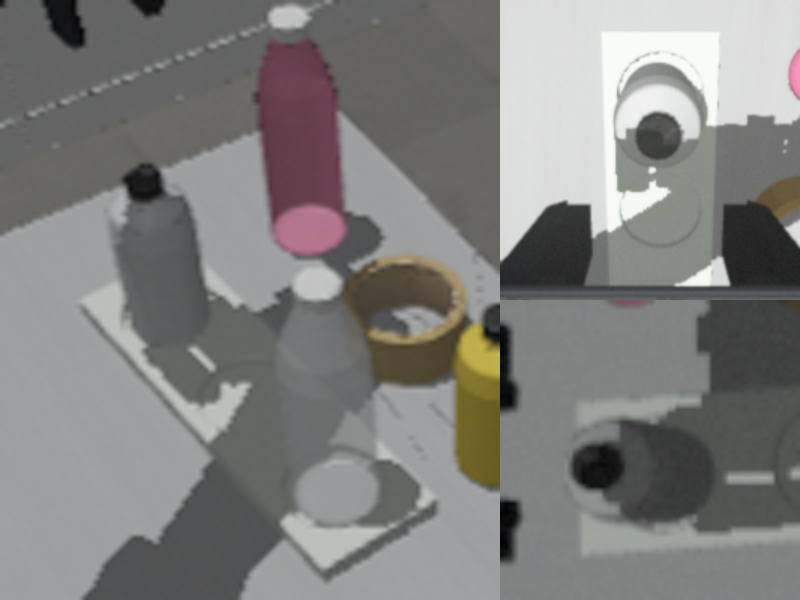

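The picture shows the flask upright in the left recess, foot at scene (242.5,149) where (242.6,148.8) was expected. The bottle is upright in the right recess with its foot at (284,193), and the tape hasn't moved. Now the lid.

```bash
python3 - <<'E'
from h import *
s,w=avg(3)
CX=[.9923,-.1245,0]
cmd([.49,.03,.29],CX)
E
```

```text
std [0.0001 0.0001 0.0002] clock 19.8167
1 shift [-0.0857 -0.0213 -0.786 ] turn [ 0.0002  0.0327 -0.0002] deg 11.8
-1 shift [-0.0857 -0.0213 -0.786 ] turn [-3.000e-04 -4.673e-01 -2.000e-04] deg 168.2
```

apply_moves(
  commands=[
    [0,-0.086,-0.02,-0.05,0,0.01,0],
    [0,-0.086,-0.02,-0.13,0,0.02,0],
    [0,-0.086,-0.02,-0.22,0,0.0327,0],
    [0,-0.086,-0.02,-0.32,0,0.0327,0],
    [0,-0.086,-0.02,-0.42,0,0.0327,0],
    [0,-0.086,-0.02,-0.52,0,0.0327,0],
    [0,-0.086,-0.02,-0.62,0,0.0327,0],
    [0,-0.086,-0.02,-0.7,0,0.0327,0],
    [0,-0.086,-0.02,-0.786,0,0.0327,0],
    [0,-0.086,-0.02,-0.786,0,0.0327,0],
  ],
)

```text
clock: 20.7
eef_pos: [0.4903, 0.0219, 0.2904]
eef_rot: [-1.573, 0.106, -0.108]
ft_force: [-0.3, -0.1, -0.3]
width: 0.044
```

```bash
python3 - <<'E'
from h import *
s,w=avg(3);CX=[.9923,-.1245,0]
cmd([.469,-.2205,.22],CX)
E
```

```text
std [0.     0.0028 0.0002] clock 20.8
1 shift [ 0.0258  0.1743 -0.6298] turn [-0.0001 -0.0001 -0.0001] deg 0.0
-1 shift [ 0.0258  0.1743 -0.6298] turn [ 1.000e-04  4.999e-01 -1.000e-04] deg 180.0
```

apply_moves(
  commands=[
    [0,0.026,0,-0.08,0,0,0],
    [0,0.026,0,-0.18,0,0,0],
    [0,0.026,0,-0.28,0,0,0],
    [0,0.026,0,-0.38,0,0,0],
    [0,0.026,0,-0.48,0,0,0],
    [0,0.026,0.05,-0.57,0,0,0],
    [0,0.026,0.1,-0.62,0,0,0],
    [0,0.026,0.15,-0.63,0,0,0],
    [-0.2,0.026,0.174,-0.63,0,0,0],
    [-0.2,0.026,0.174,-0.63,0,0,0],
  ],
)

```text
clock: 21.68
eef_pos: [0.4688, -0.2183, 0.2183]
eef_rot: [-1.566, 0.099, -0.092]
ft_force: [-0.2, 0.7, -0.2]
width: 0.036
```

apply_moves(
  commands=[
    [-0.2,0,0,0,0,0,0],
    [-0.2,0,0,0,0,0,0],
    [-0.2,0,0,0,0,0,0],
  ],
)

```text
clock: 21.93
eef_pos: [0.4705, -0.2197, 0.2215]
eef_rot: [-1.569, 0.094, -0.097]
ft_force: [-0.7, -0.0, 0.1]
width: 0.0352
```

```bash
python3 - <<'E'
from h import *
np.set_printoptions(precision=4,suppress=True)
s,w=avg(4);CX=[.9923,-.1245,0];print(s)
cmd([.469,-.2205,.129],CX)
print('expected bar',wproj([[.4762,-.1664,.148],[.469,-.2205,.148],[.4622,-.2753,.148]],s))
g=cv2.cvtColor(w,cv2.COLOR_RGB2GRAY)
for r in(130,150,170,190,210,225):print(r,[int(v) for v in g[r,290:362:2]])
E
```

```text
std [0.0002 0.0002 0.0001] clock 22.0833
{'eef_pos': array([ 0.4702, -0.22  ,  0.2214]), 'eef_rot': array([-1.5688,  0.0949, -0.0978])}
1 shift [-0.0022  0.2301 -0.0003] turn [0.     0.0002 0.0002] deg 0.1
-1 shift [-0.0022  0.2301 -0.0003] turn [ 0.0003 -0.4998 -0.    ] deg 179.9
expected bar [[322.8017 133.5271]
 [322.182  209.94  ]
 [322.2626 277.8737]]
130 [112, 111, 108, 111, 109, 109, 111, 108, 111, 112, 110, 111, 112, 109, 113, 93, 101, 111, 118, 117, 114, 102, 99, 96, 97, 100, 100, 100, 96, 100, 96, 97, 97, 98, 98, 96]
150 [108, 110, 113, 110, 108, 108, 110, 112, 107, 109, 112, 108, 107, 114, 109, 89, 101, 112, 115, 117, 110, 99, 81, 122, 171, 187, 218, 124, 108, 113, 114, 112, 155, 219, 220, 219]
170 [112, 112, 110, 110, 113, 112, 107, 109, 109, 112, 112, 111, 108, 111, 108, 67, 62, 62, 62, 67, 60, 59, 59, 107, 110, 110, 110, 113, 113, 113, 108, 108, 110, 109, 110, 112]
190 [107, 113, 112, 112, 112, 113, 111, 112, 108, 109, 106, 108, 110, 112, 107, 62, 62, 65, 62, 63, 63, 59, 66, 108, 109, 111, 111, 112, 108, 112, 111, 109, 112, 109, 111, 111]
210 [217, 218, 196, 112, 113, 110, 112, 110, 111, 110, 112, 109, 108, 111, 106, 64, 59, 63, 62, 63, 62, 57, 83, 110, 109, 110, 109, 109, 109, 110, 110, 110, 112, 111, 111, 110]
225 [218, 218, 138, 112, 112, 115, 112, 113, 114, 111, 108, 110, 112, 111, 111, 70, 63, 65, 64, 67, 62, 60, 89, 113, 106, 108, 111, 110, 109, 109, 115, 111, 109, 110, 108, 111]
```

The bar runs straight down the wrist image at columns 319–334, about 1–2 mm off the jaw centre and parallel to the pads. Descending.

apply_moves(
  commands=[
    [-0.2,0.003,0.04,0,0,0,0],
    [-0.2,0.003,0.09,0,0,0,0],
    [-0.2,0.003,0.14,0,0,0,0],
    [-0.2,0.003,0.18,0,0,0,0],
    [-0.2,0.003,0.21,0,0,0,0],
    [-0.2,0.003,0.23,0,0,0,0],
    [-0.2,0.003,0.23,0,0,0,0],
    [-0.2,0.003,0.23,0,0,0,0],
  ],
  squeeze=15,
)

```text
clock: 22.8
eef_pos: [0.4706, -0.221, 0.1286]
eef_rot: [-1.569, 0.098, -0.098]
ft_force: [-0.6, 0.6, -0.1]
width: 0.035
```

apply_moves(
  commands=[
    [-1,0,0,0,0,0,0],
    [-1,0,0,0,0,0,0],
    [-1,0,0,0,0,0,0],
    [-1,0,0,0,0,0,0],
    [-1,0,0,0,0,0,0],
    [-1,0,0,0,0,0,0],
  ],
)

```text
clock: 23.3
eef_pos: [0.4717, -0.2212, 0.129]
eef_rot: [-1.569, 0.096, -0.1]
ft_force: [2.5, -0.6, 1.1]
width: 0.0099
```

```bash
python3 - <<'E'
from h import *
np.set_printoptions(precision=4,suppress=True)
s,w=avg(4);t=manip.state();print(s,t['ft_force'],t['wrist_torque'],t['width'])
E
```

```text
std [0. 0. 0.] clock 23.45
{'eef_pos': array([ 0.4717, -0.2212,  0.1289]), 'eef_rot': array([-1.5692,  0.0955, -0.0994])} [3.7444 0.0787 2.2439] [-0.099  -0.6909 -0.0146] 0.00986833277018165
```

```bash
python3 - <<'E'
import numpy as np
p=.1121;r=.2234
f=lambda t:np.array([.222-r*np.cos(p+t),-(r*np.sin(p+t)-.025)])/.4
def rows(T):
    print(T[0],[(round(t,2),*np.round(f(t)-f(T[0]),3)) for t in T[1:]])
rows([0,.01,.03,.06,.1,.15,.2,.25,.3,.35,.4])
rows([.4,.45,.5,.55,.6,.64,.68,.72,.75,.78,.8])
rows([.8,.82,.84,.86,.88,.9,.92,.94,.96,.97,.98]);rows([.98,.97,.95,.93,.91,.89,.87,.85,.83,.82,.82])
E
```

```text
0 [(0.01, np.float64(0.001), np.float64(-0.006)), (0.03, np.float64(0.002), np.float64(-0.017)), (0.06, np.float64(0.005), np.float64(-0.033)), (0.1, np.float64(0.009), np.float64(-0.055)), (0.15, np.float64(0.016), np.float64(-0.082)), (0.2, np.float64(0.023), np.float64(-0.109)), (0.25, np.float64(0.033), np.float64(-0.135)), (0.3, np.float64(0.043), np.float64(-0.161)), (0.35, np.float64(0.055), np.float64(-0.187)), (0.4, np.float64(0.068), np.float64(-0.211))]
0.4 [(0.45, np.float64(0.014), np.float64(-0.024)), (0.5, np.float64(0.03), np.float64(-0.047)), (0.55, np.float64(0.046), np.float64(-0.07)), (0.6, np.float64(0.064), np.float64(-0.091)), (0.64, np.float64(0.079), np.float64(-0.108)), (0.68, np.float64(0.095), np.float64(-0.124)), (0.72, np.float64(0.111), np.float64(-0.139)), (0.75, np.float64(0.123), np.float64(-0.15)), (0.78, np.float64(0.136), np.float64(-0.161)), (0.8, np.float64(0.145), np.float64(-0.168))]
0.8 [(0.82, np.float64(0.009), np.float64(-0.007)), (0.84, np.float64(0.018), np.float64(-0.013)), (0.86, np.float64(0.027), np.float64(-0.02)), (0.88, np.float64(0.036), np.float64(-0.026)), (0.9, np.float64(0.046), np.float64(-0.032)), (0.92, np.float64(0.055), np.float64(-0.038)), (0.94, np.float64(0.065), np.float64(-0.043)), (0.96, np.float64(0.075), np.float64(-0.049)), (0.97, np.float64(0.08), np.float64(-0.051)), (0.98, np.float64(0.085), np.float64(-0.054))]
0.98 [(0.97, np.float64(-0.005), np.float64(0.003)), (0.95, np.float64(-0.015), np.float64(0.008)), (0.93, np.float64(-0.024), np.float64(0.013)), (0.91, np.float64(-0.034), np.float64(0.019)), (0.89, np.float64(-0.044), np.float64(0.025)), (0.87, np.float64(-0.053), np.float64(0.031)), (0.85, np.float64(-0.062), np.float64(0.038)), (0.83, np.float64(-0.071), np.float64(0.044)), (0.82, np.float64(-0.076), np.float64(0.047)), (0.82, np.float64(-0.076), np.float64(0.047))]
```

```bash
python3 - <<'E'
from h import *
# step-1 check before touching the lid: state only
print(manip.state()['clock'])
E
```

```text
23.5
```

apply_moves(
  commands=[
    [-1,0.001,-0.006,0,0,0,0],
    [-1,0.002,-0.017,0,0,0,0],
    [-1,0.005,-0.033,0,0,0,0],
    [-1,0.009,-0.055,0,0,0,0],
    [-1,0.016,-0.082,0,0,0,0],
    [-1,0.023,-0.109,0,0,0,0],
    [-1,0.033,-0.135,0,0,0,0],
    [-1,0.043,-0.161,0,0,0,0],
    [-1,0.055,-0.187,0,0,0,0],
    [-1,0.068,-0.211,0,0,0,0],
  ],
)

```text
clock: 24.33
eef_pos: [0.4997, -0.225, 0.2134]
eef_rot: [-1.57, 0.095, -0.101]
ft_force: [9.2, -1.7, -7.2]
width: 0.0089
```

```bash
python3 - <<'E'
from h import *
np.set_printoptions(precision=4,suppress=True)
s,w=avg(3);t=manip.state();print(s,t['ft_force'],t['wrist_torque'],t['width'])
save('13.png',w)
g=cv2.cvtColor(w,cv2.COLOR_RGB2GRAY)
for r in(100,120,140,160,180,200):print(r,[int(v) for v in g[r,296:362:3]])
E
```

```text
std [0.0004 0.0001 0.0006] clock 24.4333
{'eef_pos': array([ 0.5002, -0.2251,  0.2141]), 'eef_rot': array([-1.5704,  0.0936, -0.1013])} [ 8.2245 -2.9883 -5.7301] [-0.5772 -1.3482 -0.0541] 0.009206156932277882
100 [231, 231, 233, 234, 234, 233, 234, 234, 233, 233, 233, 233, 232, 233, 232, 230, 138, 136, 144, 241, 249, 226]
120 [123, 123, 124, 125, 129, 127, 124, 126, 126, 180, 175, 234, 233, 233, 231, 224, 135, 131, 166, 247, 247, 204]
140 [121, 125, 120, 123, 123, 124, 99, 114, 120, 129, 134, 127, 118, 108, 97, 95, 96, 97, 93, 94, 93, 94]
160 [124, 121, 120, 122, 126, 123, 96, 112, 122, 129, 131, 122, 113, 105, 86, 113, 115, 125, 129, 141, 137, 143]
180 [123, 123, 121, 125, 123, 120, 99, 115, 121, 126, 128, 121, 115, 102, 88, 110, 107, 108, 133, 140, 133, 115]
200 [124, 123, 122, 121, 122, 120, 67, 117, 124, 127, 126, 122, 112, 96, 83, 106, 103, 111, 135, 143, 132, 138]
```

apply_moves(
  commands=[
    [-1,0.016,-0.024,0,0,0,0],
    [-1,0.033,-0.047,0,0,0,0],
    [-1,0.049,-0.07,0,0,0,0],
    [-1,0.067,-0.091,0,0,0,0],
    [-1,0.082,-0.108,0,0,0,0],
    [-1,0.098,-0.124,0,0,0,0],
    [-1,0.114,-0.139,0,0,0,0],
    [-1,0.126,-0.15,0,0,0,0],
    [-1,0.139,-0.161,0,0,0,0],
    [-1,0.148,-0.168,0,0,0,0],
  ],
)

```text
clock: 25.32
eef_pos: [0.5577, -0.2332, 0.2784]
eef_rot: [-1.571, 0.097, -0.099]
ft_force: [10.6, -6.5, -16.0]
width: 0.0087
```

```bash
cat >> h.py <<'E'
def lid():
    s,w=avg(3);t=manip.state();p=s['eef_pos'];B=np.array([.4717,-.2212]);CX=np.array([.9923,-.1245])
    dx=(p[:2]-B)@CX;z=p[2]+.019-.123
    print(np.round(p,4),'ft',np.round(t['ft_force'],1),'w',round(float(t['width']),4),'theta',np.arctan2(z,.222-dx)-.1121,'r',np.hypot(z,.222-dx),np.arcsin(z/.2234)-.1121)
    return w
E
python3 -c "
from h import *
lid()"
```

```text
std [0.0003 0.     0.0002] clock 25.4167
[ 0.5579 -0.2332  0.2785] ft [  9.5  -7.1 -15.8] w 0.009 theta 0.8001127858833669 r 0.22058445448269837 0.783993407117444
```

apply_moves(
  commands=[
    [-1,0.011,-0.005,0,0,0,0],
    [-1,0.022,-0.009,0,0,0,0],
    [-1,0.031,-0.015,0,0,0,0],
    [-1,0.04,-0.021,0,0,0,0],
    [-1,0.05,-0.027,0,0,0,0],
    [-1,0.059,-0.033,0,0,0,0],
    [-1,0.069,-0.038,0,0,0,0],
    [-1,0.079,-0.043,0,0,0,0],
    [-1,0.084,-0.045,0,0,0,0],
    [-1,0.089,-0.048,0,0,0,0],
  ],
)

```text
clock: 26.3
eef_pos: [0.5905, -0.2377, 0.2983]
eef_rot: [-1.571, 0.101, -0.097]
ft_force: [3.3, -5.7, -8.5]
width: 0.0085
```

```bash
python3 -c "
from h import *
np.save('lw.npy',lid());c=manip.read_camera('scene');np.save('lc.npy',c);save('14.png',c[160:340,320:490])"
```

```text
std [0.0002 0.     0.0001] clock 26.4
[ 0.5907 -0.2378  0.2983] ft [ 3.4 -5.3 -6.8] w 0.0085 theta 0.9760342719811744 r 0.21941241491967609 0.9430050881176243
```

apply_moves(
  commands=[
    [-1,0.01,-0.005,0,0,0,0],
    [-1,0.02,-0.0095,0,0,0,0],
    [-1,0.03,-0.014,0,0,0,0],
    [-1,0.041,-0.018,0,0,0,0],
    [-1,0.041,-0.018,0,0,0,0],
    [-1,0.041,-0.018,0,0,0,0],
  ],
  squeeze=20,
)

```text
clock: 27.0
eef_pos: [0.6065, -0.24, 0.3053]
eef_rot: [-1.571, 0.102, -0.097]
ft_force: [1.7, -6.4, -7.6]
width: 0.008
```

```bash
python3 - <<'E'
from h import *
lid();c=manip.read_camera('scene');np.save('lc2.npy',c)
# lid-front/top corner predictions in the scene view for candidate angles, and dark/bright profile along the camera view
H=np.array([.4717+.222*.9923,-.2212-.222*.1245,.123]);X=np.array([.9923,-.1245,0]);Y=np.array([.1245,.9923,0]);Z=np.array([0,0,1.])
def pt(th,l,y,n):  # l in front of hinge, n along lid normal
    return H+(-np.cos(th)*X+np.sin(th)*Z)*l+(np.sin(th)*X+np.cos(th)*Z)*n+Y*y
for y in(-.125,.125):
  for t in(0,.9,1.0,1.1):print(y,t,proj('scene',[pt(t,.172,y,.009),pt(t,.172,y,-.009),pt(t,.222,.05*np.sign(y),.025)]).round(1).tolist())
d=cv2.absdiff(c,np.load('a.npy')).max(2);m=(d>18).astype(np.uint8)
for r in range(180,300,10):
    k=np.where(m[r,300:520])[0]+300;print(r,k.min() if len(k) else 0,k.max() if len(k) else 0)
E
```

```text
std [0.0001 0.     0.    ] clock 27.1
[ 0.6064 -0.24    0.3053] ft [ 2.  -5.8 -7.2] w 0.0084 theta 1.0549212816932685 r 0.2188734052913263 1.0098573058437306
-0.125 0 [[397.9, 311.2], [396.4, 314.5], [358.2, 287.2]]
-0.125 0.9 [[443.3, 265.9], [435.5, 272.0], [416.0, 223.6]]
-0.125 1.0 [[451.1, 260.2], [443.0, 266.2], [426.1, 216.2]]
-0.125 1.1 [[459.0, 254.6], [450.7, 260.4], [436.5, 209.1]]
0.125 0 [[338.0, 218.9], [337.7, 223.2], [334.9, 248.9]]
0.125 0.9 [[370.5, 172.0], [364.3, 177.6], [385.6, 184.9]]
0.125 1.0 [[376.7, 166.9], [370.2, 172.3], [394.9, 177.8]]
0.125 1.1 [[383.3, 162.1], [376.4, 167.1], [404.5, 171.2]]
180 371 451
190 301 429
200 383 425
210 359 432
220 337 434
230 341 431
240 347 440
250 331 447
260 337 454
270 318 449
280 300 453
290 300 464
```

apply_moves(
  commands=[
    [-1,-0.005,0.002,0,0,0,0],
    [-1,-0.015,0.0065,0,0,0,0],
    [-1,-0.028,0.012,0,0,0,0],
    [-1,-0.041,0.018,0,0,0,0],
    [-1,-0.056,0.026,0,0,0,0],
    [-1,-0.07,0.034,0,0,0,0],
    [-1,-0.084,0.043,0,0,0,0],
    [-1,-0.098,0.052,0,0,0,0],
    [-1,-0.107,0.059,0,0,0,0],
    [-1,-0.112,0.062,0,0,0,0],
  ],
)

```text
clock: 28.03
eef_pos: [0.563, -0.2336, 0.2811]
eef_rot: [-1.57, 0.099, -0.099]
ft_force: [5.2, -4.3, -6.8]
width: 0.0081
```

```bash
python3 - <<'E'
from h import *
w=lid();c=manip.read_camera('scene');np.save('lc3.npy',c)
H=np.array([.4717+.222*.9923,-.2212-.222*.1245,.123]);X=np.array([.9923,-.1245,0]);Y=np.array([.1245,.9923,0]);Z=np.array([0,0,1.])
def pt(th,l,y,n): return H+(-np.cos(th)*X+np.sin(th)*Z)*l+(np.sin(th)*X+np.cos(th)*Z)*n+Y*y
# bright top edge of lid front along a line: motion between the two lid poses isolates the lid
d=cv2.absdiff(c,np.load('lc2.npy')).max(2);m=(d>20).astype(np.uint8)
for t in(.74,.78,.82,.86,.9):print(t,proj('scene',[pt(t,.172,-.125,.009),pt(t,.172,-.125,-.009),pt(t,.172,.125,-.009)]).round(1).tolist())
for n in('lc2','lc3'):
    g=cv2.cvtColor(np.load(n+'.npy'),cv2.COLOR_RGB2GRAY)
    for r in(255,262,270,278):print(n,r,[int(v) for v in g[r,410:476:2]])
E
```

```text
std [0.0001 0.     0.0001] clock 28.1333
[ 0.563  -0.2336  0.2811] ft [ 4.3 -5.3 -5.2] w 0.0081 theta 0.8259535743481641 r 0.21958368581453452 0.8030151778347596
0.74 [[431.6, 275.2], [424.6, 281.2], [355.9, 186.5]]
0.78 [[434.4, 272.9], [427.2, 278.9], [357.9, 184.2]]
0.82 [[437.3, 270.5], [429.9, 276.6], [359.9, 182.0]]
0.86 [[440.3, 268.2], [432.7, 274.3], [362.1, 179.8]]
0.9 [[443.3, 265.9], [435.5, 272.0], [364.3, 177.6]]
lc2 255 [95, 96, 96, 96, 97, 94, 91, 91, 91, 90, 93, 91, 91, 91, 84, 133, 168, 174, 179, 183, 172, 119, 114, 114, 115, 114, 115, 115, 116, 116, 116, 116, 116]
lc2 262 [97, 101, 103, 104, 104, 103, 93, 92, 91, 92, 90, 90, 90, 92, 91, 92, 91, 94, 147, 164, 151, 104, 90, 103, 112, 114, 116, 115, 115, 116, 116, 116, 115]
lc2 270 [105, 104, 105, 106, 106, 105, 104, 104, 103, 92, 91, 92, 91, 90, 90, 89, 92, 90, 91, 90, 82, 84, 87, 87, 88, 95, 109, 113, 114, 113, 111, 124, 167]
lc2 278 [102, 103, 105, 106, 105, 106, 106, 105, 105, 104, 105, 102, 91, 90, 91, 90, 90, 90, 90, 91, 91, 91, 89, 113, 168, 136, 87, 88, 88, 88, 86, 86, 90]
lc3 255 [96, 97, 107, 160, 164, 168, 172, 166, 133, 129, 159, 100, 92, 92, 93, 93, 93, 90, 86, 105, 111, 114, 115, 114, 115, 115, 116, 116, 116, 117, 116, 117, 116]
lc3 262 [98, 101, 103, 104, 96, 140, 163, 165, 169, 172, 150, 132, 132, 130, 131, 114, 93, 96, 92, 94, 117, 99, 114, 114, 112, 115, 116, 115, 115, 116, 116, 116, 116]
lc3 270 [106, 105, 106, 105, 106, 105, 104, 104, 144, 162, 165, 168, 171, 146, 131, 132, 130, 132, 132, 130, 131, 130, 130, 131, 101, 113, 113, 113, 114, 114, 113, 125, 167]
lc3 278 [103, 103, 106, 106, 106, 106, 106, 106, 105, 105, 106, 99, 87, 86, 87, 86, 86, 88, 87, 88, 87, 88, 92, 127, 169, 137, 88, 88, 89, 88, 88, 87, 90]
```

The scene profiles put the lid's front corner at 0.82 rad now and about 1.05 rad at the peak. Both agree with the arm-based estimates (0.80–0.83 and 1.01–1.06). I'll hold still, do a last stillness check and hand in.

apply_moves(
  commands=[
    [-1,0,0,0,0,0,0],
    [-1,0,0,0,0,0,0],
    [-1,0,0,0,0,0,0],
    [-1,0,0,0,0,0,0],
    [-1,0,0,0,0,0,0],
    [-1,0,0,0,0,0,0],
  ],
)

```text
clock: 28.73
eef_pos: [0.5635, -0.2337, 0.2814]
eef_rot: [-1.57, 0.098, -0.099]
ft_force: [4.8, -3.7, -4.7]
width: 0.0085
```

```bash
python3 - <<'E'
from h import *
lid();c=manip.read_camera('scene')
print('tape/cuvette change px',[int((cv2.absdiff(c[y0:y1,x0:x1],np.load('a.npy')[y0:y1,x0:x1]).max(2)>40).sum()) for x0,y0,x1,y1 in((290,138,315,165),(342,183,357,208))])
e=proj('scene',[[.4989,.3439,.150]])[0];x0,y0=(e-14).astype(int);g=cv2.cvtColor(c[y0:y0+28,x0:x0+28],cv2.COLOR_RGB2GRAY);N,l,st,ce=cv2.connectedComponentsWithStats((g<50).astype(np.uint8));i=1+st[1:,4].argmax();print('stopper',ce[i]+[x0,y0])
print(manip.finish_job())
E
```

```text
std [0. 0. 0.] clock 28.8333
[ 0.5635 -0.2337  0.2814] ft [ 4.3 -5.  -4.6] w 0.0084 theta 0.8287917449157912 r 0.2195708959253099 0.8056443240709962
tape/cuvette change px [19, 151]
stopper [236.33333333 117.42857143]
the job is handed in; nothing more can be done
None
```

I swapped the flask and bottle, raised the lid past its balance point and brought it back. I handed the job in at about 29 s with the gripper still holding the lid just below balance; no verdict was reported.

- **Swap:** The bottle is in the right recess and the flask in the left. The last view of both showed them upright, with feet within about 1 px of where they should be. The flask swung in the first grip and leaned about 0.13 rad in the middle recess. I picked it up again, corrected the lean and then seated it.
- **Lid:** The camera put the peak at about 1.05 rad (arm estimates 1.01–1.06) and the final hold at about 0.82 rad (arm estimates 0.80–0.83). It was held still, with about 8 N measured at the wrist.
- **Disagreements:**
  - The hinge-to-bar radius from the arm came out about 4 mm short of the given one (0.2195 against 0.2234 m), hence the small spread in angles.
  - In the last scene picture the stopper was 1–2 px from its earlier position.
  - The cuvette patch differed from the first picture in 151 pixels. I think this is the arm's or lid's shadow, as nothing went near it, but I had no pictures left to confirm. The tape patch differed in only 19 pixels.

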